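# Present the sample stem to the analyser's hidden seat

## Task

Take the sample stem (the tall one with the square grip) out of the rack and lower it, upright and centred, through the round guide hole on top of the analyser without touching the bore walls, until you feel its foot press lightly on the sprung seat hidden inside. Finish while still holding it there, centred, still and lightly pressing: do not let go, do not press hard, and leave the other things alone.

Things in the scene. Friction and masses are not known exactly. Their poses are not given: they have to be found in the camera images.
- stem: Sample stem, 0.13 to 0.25 kg: steel rod 12 mm in diameter, 110 mm long; above it a round flange 32 mm wide, 6 mm thick, then a square aluminium grip. Origin at the centre of the rod's foot, z up the rod. At the start it hangs upright by its flange in one of the rack's holes, foot 10 mm above the table, x within 0.1 rad of the rack's x; lift it over 110 mm to clear the rack.
- stem_grip (a point): Centre of the stem's square grip, which is 22 x 22 mm and 44 mm tall, flats square to the stem's x and y. It lies on the rod's axis 138 mm above the foot; the flange's top is 22 mm below it.
- rack: Grey plastic rack, fixed, 70 mm (its x) by 180 mm (its y) and 120 mm high: a top plate with three round through holes 20 mm in diameter in a row along its y, at y = -55, 0 and +55 mm. Origin at the centre of its underside, z up.
- plug_a: Short aluminium plug hanging in another hole of the rack: round cap 32 mm in diameter standing 10 mm above the rack, below it a shank 16 mm in diameter and 30 mm long. Origin at the shank's lower end. Leave alone.
- plug_b: A second plug like plug_a, in the remaining hole of the rack. Leave alone.
- analyser: Compact grey analyser, fixed, hollow, 180 mm (x) by 200 mm (y), 100 mm high. Origin: centre of its underside, z up. Inside, on the bush's axis, is a flat sprung seat 40 mm wide, at an untold height 46 to 76 mm below the bush's mouth: feel for it. It gives at about 2 N, then 0.4 N more per mm, and is hard after 12 mm (7 N). A push of 2 to 6 N is good.
- bush: The guide bush, an upright aluminium ring fixed in the analyser's top: 48 mm outside, bore 24 mm in diameter, 30 mm long, standing 6 mm above the analyser's top. Origin at the centre of its lower end, 76 mm above the table, z up.
- bush_mouth (a point): Centre of the guide hole's upper mouth, 106 mm above the table, on the bore's axis.
- disc: Loose steel disc 32 mm in diameter, 10 mm thick, lying on the table. Origin at the centre of its underside. Leave alone.
- case: Loose flat clear specimen case 35 x 170 x 16 mm lying on the table. Origin at the centre of its underside. Leave alone.

How it is judged:
By the outcome, as a careful person would: the job done as asked, in the order asked, and still so for the second after the job is handed in, while the arm keeps its last pose, push and grip.
It also fails if it takes over 58 s, if anything falls off the work surface, if the arm or the gripper's body presses on something with over 40 N, if the wrist force passes 120 N, or if a joint passes its speed limit or range.

## Robot

A 6-joint arm with a two-finger parallel gripper is mounted at the origin on the work surface. World frame = base frame: x ahead of the robot, y to its left, z up, the work surface at z = 0. Lengths are in m, angles in rad, forces in N, time in s.
With the tool pointing down it reaches from about 0.35 to 0.85 m from the base axis. Payload 8.1 kg.
Tool frame: the origin (TCP) lies on the centre line of the jaws, within the pads' length; the fingertips stand 17 mm ahead of it and the grasp point (between the pads) lies 2 mm behind it; z points along the fingers, y is the line along which they close (so a half turn about z gives the same grasp; the last joint's range is limited). The gripper opens to 93 mm and grips with 3 to 60 N. Pads are 15 mm wide; open, the fingers measure 128 mm over their backs; the gripper's body (75 mm by 188 mm) begins 65 mm behind the grasp point.
Start: joints at [1.205, 0.13, 1.488, -0, 1.523, -0.085], TCP at [0.166, 0.577, 0.236] pointing down, gripper open.
Joint ranges: [-2.96, 2.96], [-0.89, 2.26], [0.02, 2.5], [-1.34, 4.48], [0, 2.73], [-2.66, 2.66]. Speed limits (rad/s): [2.39, 2.39, 2.79, 3.14, 3.14, 3.14].

## Interface

Orientations are given as a rotation vector (axis times angle).
In Python, from plant import robot, optics, close_job, models gives the robot as it stands.
- The arm moves only by the shell command python3 -m inch 'ROWS' [OPENING] [FORCE]. ROWS is a JSON object of lists of equal length, an entry for each row: "travel": the shift along the tool's x, y, z in m, a list of three; "spin": the turn about the tool's z in rad. In form: {"travel": [[x, y, z], ...], "spin": [spin, ...]}. A call has 1 to 10 rows; each row is the pose to reach, as a shift and turn from the pose commanded when the call began, along the tool's axes at that moment; what a row does not reach only later rows make up. A row lasts 1/12 s, in which the tool goes at most 41.7 mm and 7.16 degrees, less where a joint would pass 70% of its speed; a pose out of reach is approached as far as the arm can. A call with a gripper value outside its range is refused whole. OPENING is the closure, from 0 (fully open) to 1 (shut), set as the call begins (- or left out, the last holds). The fingers move at their own pace and stop on an object; FORCE is the grip in N (left out, the last holds). Time passes only in rows, so rows that repeat a pose let the fingers close. It gives the time, the measured TCP pose, the force, the opening and the grip force at its end, in the units of the state.
- robot.read_state(): the state, without advancing time (a new reading comes with each control period).
- optics.read_camera(name): name is "scene" or "side" or "wrist"; returns (picture, depth): 400x640x3 uint8, red, green, blue; 400x640 float32, m along the optical axis (not along the pixel's ray), 0 where there is no reading.
- optics.camera_info(name): a dict with "camera_matrix" (3x3 intrinsics, pixels), "dist" ([k1, k2, p1, p2, k3] as OpenCV has them; the pictures are not rectified), "view" (4x4, takes a point from world to camera coordinates). Camera axes: x right, y down, z forward; pixel columns grow to the right and rows downward; lengths in m; the calibration is good to about 2 mm. A picture is of the moment at which its call begins: read the wrist's pose just before it. camera_info takes no time and is no camera call; for the wrist camera it gives the pose at the moment of the call.
- close_job(): hands the job in; it is judged then, once.
Trained networks look in the newest picture that a camera, given by its name, has taken for a name from the list of things; names that differ only in an ending like _2 or _b are one class to them, and where a whole thing is asked for, a point or a joint stands for the part that bears it (a point fixed in the world has none). Each returns a list of dicts, best first, with "p" (0 to 1); they miss things now and then, are a little off and sometimes report something else, mostly with a low value. They report only what shows in the picture. A call takes as long as a camera call.
- models.look_for(camera, name): "centre" ([x, y, z] in m, in world coordinates, good to about 4 mm: the middle of the surface that is visible of it).
- models.masks_of(camera, name): "region" (400x640 bool, what is visible of it).
The state is a dict: "t": time; "q": joint angles; "dq": joint speeds; "joint_torque": joint torques, N m; "tool_pos": TCP position; "orientation": TCP orientation; "force": force on the tool from outside, world axes, zero at the start; "wrist_torque": the same for the moment, N m; "opening": finger opening in m; "gripper_force": force on a finger pad.
Only numpy, scipy, OpenCV 4.12 (cv2) and the standard library are available. Lean on these libraries where they do the work, as an engineer would, in place of code of your own. Each camera call takes 0.05 s, during which the arm holds its last target. There are 200 camera calls.

## Working session

There is one attempt and no reset: what is moved stays moved. The work goes in short steps, Python scripts to look and compute and a shell command to move; the robot and the scene stay as the last step left them, time stands still between calls to the robot, and variables do not carry over. Pictures are saved under pics/ and viewed, at most 11 in all, crops included, and the job is handed in when it is done.

```bash
mkdir -p pics; ls; python3 - <<'E'
from plant import robot, optics, models
import cv2, numpy as np
s=robot.read_state(); print({k:np.round(v,4) for k,v in s.items()})
ims=[]
for c in ["scene","side","wrist"]:
    p,d=optics.read_camera(c); cv2.imwrite(f"pics/{c}0.png",p[:,:,::-1]); ims.append(p[:,:,::-1])
    i=optics.camera_info(c); print(c,np.round(i["camera_matrix"],1).tolist(),np.round(i["dist"],4),np.round(i["view"],3).tolist())
    for n in ["stem","stem_grip","rack","plug_a","analyser","bush","bush_mouth","disc","case"]:
        try: print(n,[(np.round(r["centre"],3).tolist(),round(r["p"],2)) for r in models.look_for(c,n)][:3])
        except Exception as e: print(n,e)
big=np.vstack([np.hstack(ims[:2]),np.hstack([ims[2],ims[2]*0])])
cv2.imwrite("pics/all0.png",cv2.resize(big,(800,500),interpolation=cv2.INTER_AREA))
E
```

```text
pics
{'t': np.float64(0.0), 'q': array([ 1.2046,  0.1312,  1.4892, -0.    ,  1.523 , -0.0854]), 'dq': array([-0.0005, -0.002 , -0.0001, -0.0013,  0.0002, -0.0014]), 'joint_torque': array([-1.60000e-03, -5.59859e+01, -4.91740e+01,  7.66000e-02,
        3.60000e-02, -2.00000e-04]), 'tool_pos': array([0.1661, 0.576 , 0.2346]), 'orientation': array([-4.3950e-01, -3.1103e+00,  2.7000e-03]), 'force': array([ 0.1069, -0.392 ,  0.0207]), 'wrist_torque': array([-0.0028,  0.0337, -0.033 ]), 'gripper_force': np.float64(0.0), 'opening': np.float64(0.0929)}
scene [[505.4, 0.0, 321.8], [0.0, 505.4, 200.5], [0.0, 0.0, 1.0]] [-0.054  0.     0.     0.     0.   ] [[-0.468, 0.884, 0.012, 0.31], [0.689, 0.373, -0.621, -0.357], [-0.554, -0.283, -0.783, 1.623], [0.0, 0.0, 0.0, 1.0]]
stem [([0.493, -0.272, 0.144], 0.59)]
stem_grip [([0.493, -0.271, 0.141], 0.82)]
rack [([0.51, -0.204, 0.065], 0.68)]
plug_a [([0.513, -0.167, 0.126], 0.42), ([0.503, -0.215, 0.134], 0.39)]
analyser [([0.552, 0.225, 0.1], 0.62)]
bush [([0.503, 0.226, 0.107], 0.63)]
bush_mouth [([0.501, 0.226, 0.108], 0.69), ([0.501, -0.217, 0.
[... 307 characters left out ...]
 1.0]]
stem [([0.483, -0.286, 0.156], 0.8)]
stem_grip [([0.488, -0.283, 0.157], 0.71)]
rack [([0.484, -0.275, 0.121], 0.93)]
plug_a [([0.494, -0.221, 0.132], 0.8)]
analyser [([0.498, 0.151, 0.097], 0.73)]
bush [([0.506, 0.22, 0.104], 0.49)]
bush_mouth [([0.505, 0.224, 0.106], 0.81)]
disc [([0.508, -0.171, 0.132], 0.47)]
case [([0.73, -0.155, 0.016], 0.93)]
wrist [[348.8, 0.0, 320.9], [0.0, 348.8, 198.2], [0.0, 0.0, 1.0]] [-0.0032  0.      0.      0.      0.    ] [[0.277, 0.961, 0.001, -0.6], [0.917, -0.265, 0.299, -0.034], [0.287, -0.082, -0.954, 0.392], [0.0, 0.0, 0.0, 1.0]]
stem []
stem_grip []
rack []
plug_a []
analyser [([0.408, 0.315, 0.007], 0.54)]
bush []
bush_mouth []
disc []
case []
```

View pics/all0.png

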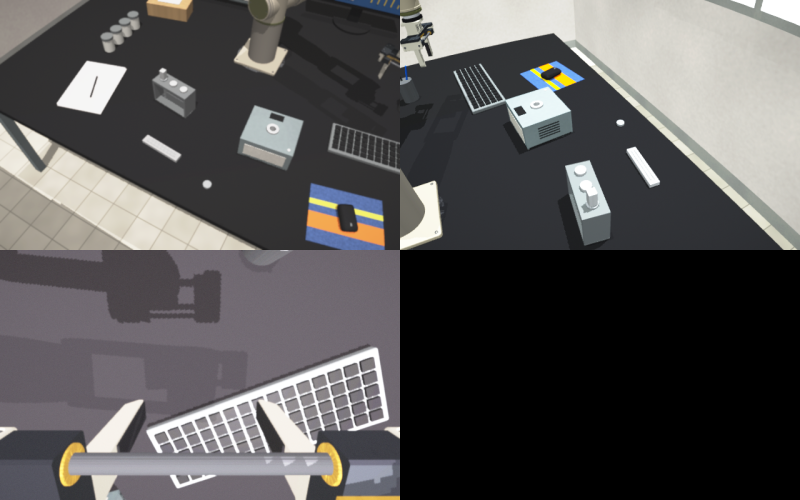

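The stem stands at the near-right rack end (side view, full-size about px (380,395)). The bush is at about (544,257) in the scene view. The plugs fill the other two holes.

```bash
cat > h.py <<'E'
from plant import robot, optics, models
import numpy as np, cv2
from scipy.spatial.transform import Rotation as R
def pose():
    s=robot.read_state(); return np.array(s["tool_pos"]),R.from_rotvec(s["orientation"]),s
def goto(target,yaw=None):
    """print tool-frame travel to world target; yaw = wanted world direction of tool y (mod pi)"""
    p,r,s=pose(); print("t",round(s["t"],2),"pos",p.round(4),"f",np.round(s["force"],2),"q",np.round(s["q"],2),"open",round(s["opening"],4),"gf",round(s["gripper_force"],1))
    m=r.as_matrix(); print("tilt mrad",(m[:2,2]*1e3).round(1),"tool y dir",round(np.arctan2(m[1,1],m[0,1]),4))
    if target is not None: print("travel",r.inv().apply(np.array(target)-p).round(4))
    if yaw is not None:
        d=-(yaw-np.arctan2(m[1,1],m[0,1])); print("spin",round((d+np.pi/2)%np.pi-np.pi/2,4))
def shot(c,tag):
    i=optics.camera_info(c); p,d=optics.read_camera(c); cv2.imwrite(f"pics/{tag}.png",p[:,:,::-1])
    np.savez(f"pics/{tag}.npz",p=p,d=d,K=i["camera_matrix"],D=i["dist"],V=i["view"]); return p,d,i
def ray(i,uv):
    n=cv2.undistortPoints(np.array([[uv]],float),np.array(i["camera_matrix"]),np.array(i["dist"]))[0,0]
    V=np.array(i["view"]); Rt=V[:3,:3].T; return -Rt@V[:3,3], Rt@np.array([n[0],n[1],1.])
def tri(rays):
    A=np.zeros((3,3));b=np.zeros(3)
    for o,d in rays:
        d=d/np.linalg.norm(d);P=np.eye(3)-np.outer(d,d);A+=P;b+=P@o
    x=np.linalg.solve(A,b); return x,[np.linalg.norm(np.cross(x-o,d/np.linalg.norm(d))) for o,d in rays]
E
python3 - <<'E'
from h import *
i=optics.camera_info("wrist");V=np.array(i["view"]);c=-V[:3,:3].T@V[:3,3];p,r,s=pose()
print("cam in tool",r.inv().apply(c-p),"axis",r.inv().apply(V[2,:3]))
goto([0.50,0.226,0.26])
goto([0.49,-0.28,0.28])
E
```

```text
cam in tool [ 0.08480561 -0.0003198  -0.14854797] axis [-2.98771716e-01  5.24240494e-04  9.54324466e-01]
t 1.5 pos [0.1663 0.5765 0.2356] f [-0.27  0.43 -0.76] q [ 1.2   0.13  1.49 -0.    1.52 -0.09] open 0.0932 gf 0.0
tilt mrad [0. 0.] tool y dir 1.29
travel [-0.4178 -0.2443 -0.0244]
t 1.5 pos [0.1663 0.5765 0.2356] f [-0.27  0.43 -0.76] q [ 1.2   0.13  1.49 -0.    1.52 -0.09] open 0.0932 gf 0.0
tilt mrad [0. 0.] tool y dir 1.29
travel [-0.5484 -0.7333 -0.0444]
```

```bash
python3 -m inch '{"travel":[[-0.03,-0.015,-0.02],[-0.06,-0.03,-0.03],[-0.095,-0.05,-0.04],[-0.13,-0.07,-0.05],[-0.165,-0.088,-0.064],[-0.2,-0.106,-0.064],[-0.235,-0.124,-0.064],[-0.27,-0.143,-0.064],[-0.305,-0.161,-0.064],[-0.34,-0.18,-0.064]],"spin":[0,0,0,0,0,0,0,0,0,0]}' 0 && python3 -m inch '{"travel":[[-0.035,-0.018,0],[-0.07,-0.036,0],[-0.1,-0.053,0],[-0.12,-0.063,0],[-0.12,-0.063,0],[-0.12,-0.063,0]],"spin":[0,0,0,0,0,0]}'; python3 - <<'E'
from h import *
shot("wrist","bA"); goto(None)
for n in ["bush","bush_mouth"]: print([(np.round(r["centre"],4).tolist(),round(r["p"],2)) for r in models.look_for("wrist",n)][:3])
E
```

```text
t: 2.33
tool_pos: [0.4442, 0.3078, 0.2999]
orientation: [0.439, 3.11, 0.001]
force: [0.4, 0.1, 0.4]
opening: 0.093
gripper_force: 0.0
t: 2.83
tool_pos: [0.5414, 0.2145, 0.2993]
orientation: [-0.443, -3.109, 0.0]
force: [-0.1, -0.4, 0.9]
opening: 0.0931
gripper_force: 0.0
t 2.88 pos [0.5408 0.2155 0.2994] f [-0.72  0.28 -0.31] q [ 0.29  0.06  1.44  0.    1.63 -1.  ] open 0.0932 gf 0.0
tilt mrad [-0.7  0.3] tool y dir 1.289
[([0.5036, 0.2245, 0.1038], 0.56)]
[([0.5032, 0.2247, 0.1078], 0.97)]
```

View pics/bA.png

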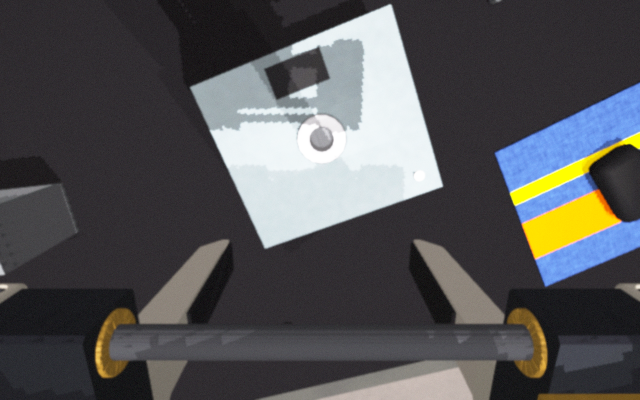

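Bush ring centred at about (321,138) with the bore at about (321,138); moving for a second viewpoint.

```bash
python3 -m inch '{"travel":[[-0.01,-0.03,0],[-0.02,-0.06,0],[-0.03,-0.09,0],[-0.03,-0.1,0],[-0.03,-0.1,0],[-0.03,-0.1,0]],"spin":[0,0,0,0,0,0]}'; python3 - <<'E'
from h import *
shot("wrist","bB"); goto(None)
c0=np.array([.5033,.2246,.106])
cr=[]
for t in ["bA","bB"]:
    z=np.load(f"pics/{t}.npz"); V=z["V"]
    u=cv2.projectPoints(c0[None],cv2.Rodrigues(V[:3,:3])[0],V[:3,3],z["K"],z["D"])[0][0,0]; print(t,u)
    x,y=u.round().astype(int); k=z["p"][y-40:y+40,x-40:x+40,::-1]
    cr.append(cv2.resize(k,(400,400),interpolation=cv2.INTER_NEAREST))
cv2.imwrite("pics/bush.png",np.hstack(cr))
E
```

```text
t: 3.48
tool_pos: [0.5417, 0.1121, 0.3]
orientation: [0.44, 3.11, 0.001]
force: [0.3, 0.7, -0.1]
opening: 0.0932
gripper_force: 0.0
t 3.53 pos [0.5417 0.1126 0.2999] f [0.14 0.69 0.06] q [ 0.11 -0.01  1.52  0.    1.63 -1.18] open 0.0929 gf 0.0
tilt mrad [0.5 0.8] tool y dir 1.291
bA [320.03175319 137.97268365]
bB [423.16723966 107.44504704]
```

View pics/bush.png

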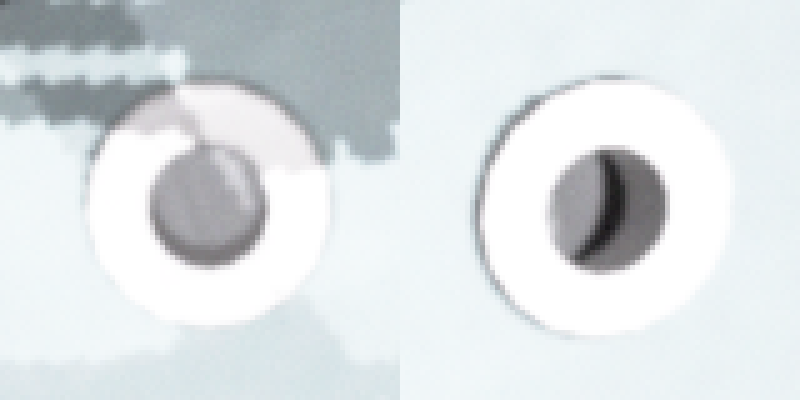

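Bore (each crop px /5): left centre (208,207), right (608,210), both clear against the bright ring.

```bash
cat > bore.py <<'E'
from h import *
def bore(z,c0,thr=190,r=16):
    V=z["V"];u=cv2.projectPoints(np.array(c0)[None],cv2.Rodrigues(V[:3,:3])[0],V[:3,3],z["K"],z["D"])[0][0,0]
    g=cv2.cvtColor(z["p"],cv2.COLOR_RGB2GRAY); yy,xx=np.mgrid[:400,:640]
    m=((g<thr)&(np.hypot(xx-u[0],yy-u[1])<r)).astype(np.uint8)
    n,l,st,ce=cv2.connectedComponentsWithStats(m); k=1+np.argmax(st[1:,4])
    hull=cv2.convexHull(np.argwhere(l==k)[:,::-1].astype(np.int32)); e=cv2.fitEllipse(hull)
    return ce[k],st[k],e
E
python3 - <<'E'
from bore import *
rs=[]
for t in ["bA","bB"]:
    z=np.load(f"pics/{t}.npz"); c,st,e=bore(z,[.5033,.2246,.106]); print(t,c,st,e)
    i={"camera_matrix":z["K"],"dist":z["D"],"view":z["V"]}
    o,d=ray(i,e[0]); rs.append((o,d)); print(o+d*(0.106-o[2])/d[2])
print(tri(rs))
p,r,s=pose()
goto([0.52,-0.28,0.32])
E
```

```text
bA [320.7160804  139.63567839] [310 126  23  25 398] ((321.3324890136719, 138.88253784179688), (22.841400146484375, 24.553604125976562), 179.41030883789062)
[0.50450147 0.22557048 0.106     ]
bB [424.25503356 108.55033557] [413  97  23  25 447] ((424.2535705566406, 108.59205627441406), (22.274051666259766, 25.187082290649414), 28.99947166442871)
[0.50463084 0.2253911  0.106     ]
(array([0.50464489, 0.22554826, 0.10539511]), [np.float64(6.420445252933288e-05), np.float64(6.420445252944152e-05)])
t 3.53 pos [0.5417 0.1126 0.2999] f [0.14 0.69 0.06] q [ 0.11 -0.01  1.52  0.    1.63 -1.18] open 0.0929 gf 0.0
tilt mrad [0.5 0.8] tool y dir 1.291
travel [-0.0876 -0.3833 -0.0204]
```

```bash
python3 -m inch '{"travel":[[-0.005,-0.03,-0.01],[-0.01,-0.06,-0.02],[-0.015,-0.1,-0.02],[-0.02,-0.14,-0.02],[-0.025,-0.18,-0.02],[-0.03,-0.22,-0.02],[-0.035,-0.26,-0.02],[-0.045,-0.3,-0.02],[-0.05,-0.34,-0.02],[-0.055,-0.38,-0.02]],"spin":[0.12,0.24,0.36,0.48,0.6,0.72,0.84,0.96,1.08,1.2]}'; python3 - <<'E'
from h import *
goto([0.45,-0.30,0.32],-0.19)
E
```

```text
t: 4.37
tool_pos: [0.4902, -0.2694, 0.3197]
orientation: [2.123, 2.315, 0.001]
force: [1.1, 0.6, 0.9]
opening: 0.0931
gripper_force: 0.0
t 4.37 pos [ 0.4902 -0.2694  0.3197] f [1.14 0.64 0.94] q [-0.59  0.    1.47  0.    1.67 -0.68] open 0.0931 gf 0.0
tilt mrad [0.7 0.3] tool y dir 0.0865
travel [-0.027  -0.0427 -0.0003]
spin 0.2765
```

```bash
python3 -m inch '{"travel":[[-0.01,-0.02,0],[-0.02,-0.04,0],[-0.027,-0.043,0],[-0.027,-0.043,0],[-0.027,-0.043,0],[-0.027,-0.043,0]],"spin":[0.1,0.2,0.276,0.276,0.276,0.276]}'; python3 - <<'E'
from h import *
shot("wrist","sA"); goto([0.53,-0.31,0.32])
for n in ["stem","stem_grip","plug_a"]: print([(np.round(r["centre"],4).tolist(),round(r["p"],2)) for r in models.look_for("wrist",n)][:3])
E
```

```text
t: 4.87
tool_pos: [0.4502, -0.2987, 0.3197]
orientation: [-2.414, -2.011, -0.001]
force: [0.6, -0.3, 0.8]
opening: 0.0931
gripper_force: 0.0
t 4.92 pos [ 0.4501 -0.2987  0.3196] f [-0.44  0.64 -0.29] q [-0.68 -0.05  1.52  0.    1.67 -0.5 ] open 0.0931 gf 0.0
tilt mrad [0.3 0.3] tool y dir -0.1819
travel [ 0.0033  0.0806 -0.0003]
[([0.4876, -0.2715, 0.1683], 0.87)]
[([0.4865, -0.276, 0.167], 0.67)]
[([0.4931, -0.2149, 0.1287], 0.66), ([0.5091, -0.1613, 0.1307], 0.63)]
```

View pics/sA.png

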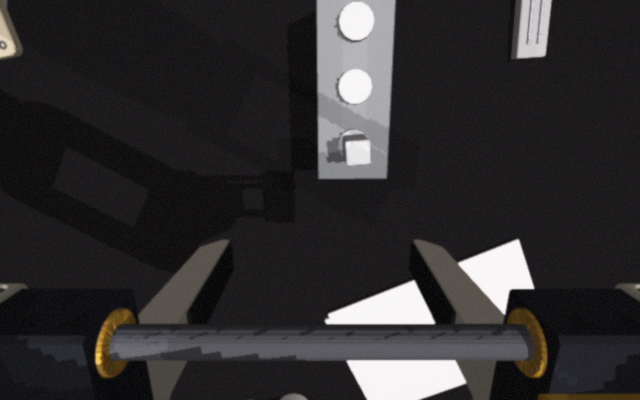

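Stem grip top is at about (357,151), with plug caps at (355,86) and (357,20). The view is well aligned with the rack.

```bash
python3 -m inch '{"travel":[[0,0.03,0],[0,0.06,0],[0,0.07,0],[0,0.07,0],[0,0.07,0]],"spin":[0,0,0,0,0]}'; python3 - <<'E'
from h import *
shot("wrist","sB"); goto(None)
c0=np.array([.488,-.275,.15]);cr=[]
for t in ["sA","sB"]:
    z=np.load(f"pics/{t}.npz"); V=z["V"]
    u=cv2.projectPoints(c0[None],cv2.Rodrigues(V[:3,:3])[0],V[:3,3],z["K"],z["D"])[0][0,0]
    x,y=u.round().astype(int); print(t,x,y)
    cr.append(cv2.resize(z["p"][y-25:y+25,x-25:x+25,::-1],(400,400),interpolation=cv2.INTER_NEAREST))
cv2.imwrite("pics/stem.png",np.hstack(cr))
E
```

```text
t: 5.48
tool_pos: [0.5182, -0.3124, 0.3191]
orientation: [-2.416, -2.007, 0.001]
force: [-0.9, -0.5, 0.1]
opening: 0.0927
gripper_force: 0.0
t 5.53 pos [ 0.5178 -0.3125  0.3194] f [0.46 0.8  0.65] q [-0.63  0.13  1.34 -0.    1.67 -0.44] open 0.093 gf 0.0
tilt mrad [-0.7  0.3] tool y dir -0.1849
sA 358 150
sB 282 149
```

View pics/stem.png

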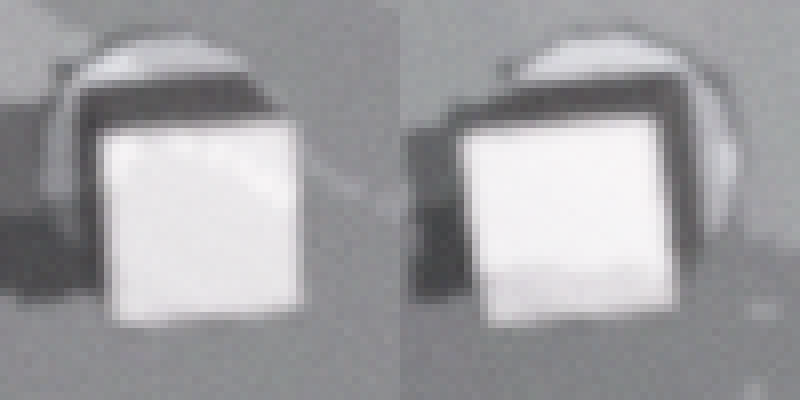

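The top face shows cleanly in both crops, centred at about (202,222) left and (572,220) right, turned a few degrees.

```bash
python3 - <<'E'
from h import *
rs=[]
for t,(x,y) in {"sA":(358,150),"sB":(282,149)}.items():
    z=np.load(f"pics/{t}.npz"); g=cv2.cvtColor(z["p"],cv2.COLOR_RGB2GRAY)[y-25:y+25,x-25:x+25]
    b=cv2.resize(g,None,fx=8,fy=8,interpolation=cv2.INTER_CUBIC)
    for thr in (195,):
        m=cv2.morphologyEx((b>thr).astype(np.uint8),cv2.MORPH_OPEN,np.ones((90,90)))
        n,l,st,ce=cv2.connectedComponentsWithStats(m);k=1+np.argmax(st[1:,4])
        rc=cv2.minAreaRect(np.argwhere(l==k)[:,::-1].astype(np.int32)); print(t,thr,st[k],rc)
    i={"camera_matrix":z["K"],"dist":z["D"],"view":z["V"]}
    f=lambda q:(np.array(q)+.5)/8-.5+[x-25,y-25]
    o,d=ray(i,f(rc[0])); rs.append((o,d))
    C=[]
    for q in cv2.boxPoints(rc):
        o2,d2=ray(i,f(q)); C.append(o2+d2*(.17-o2[2])/d2[2])
    C=np.array(C); e=np.roll(C,-1,0)-C; a=np.arctan2(e[:,1],e[:,0]); print("len",np.linalg.norm(e,axis=1).round(4),"yaw mod 90",((a+np.pi/4)%(np.pi/2)-np.pi/4).round(3),C.mean(0).round(4))
X,res=tri(rs);print(X,res)
goto([X[0],X[1],.32])
E
```

```text
sA 195 [  113   132   185   182 32965] ((204.99998474121094, 222.49996948242188), (183.99996948242188, 180.99996948242188), 0.0)
len [0.0196 0.0196 0.0196 0.02  ] yaw mod 90 [-0.16  -0.182 -0.14  -0.182] [ 0.4864 -0.2732  0.17  ]
sB 195 [   75   127   192   185 33577] ((170.49996948242188, 218.99998474121094), (190.99996948242188, 183.99996948242188), -0.0)
len [0.0198 0.0203 0.0198 0.0207] yaw mod 90 [-0.231 -0.185 -0.211 -0.185] [ 0.4867 -0.273   0.17  ]
[ 0.48650562 -0.27318508  0.16887324] [np.float64(0.0001281864773812931), np.float64(0.000128186477381414)]
t 5.53 pos [ 0.5178 -0.3125  0.3194] f [0.46 0.8  0.65] q [-0.63  0.13  1.34 -0.    1.67 -0.44] open 0.093 gf 0.0
tilt mrad [-0.7  0.3] tool y dir -0.1849
travel [ 0.0329 -0.038  -0.0005]
```

```bash
python3 - <<'E'
from h import *
rs=[]
for t,(x,y) in {"sA":(358,150),"sB":(282,149)}.items():
    z=np.load(f"pics/{t}.npz"); g=cv2.cvtColor(z["p"],cv2.COLOR_RGB2GRAY)[y-25:y+25,x-25:x+25]
    b=cv2.resize(g,None,fx=8,fy=8,interpolation=cv2.INTER_CUBIC)
    m=cv2.morphologyEx((b>190).astype(np.uint8),cv2.MORPH_OPEN,cv2.getStructuringElement(cv2.MORPH_ELLIPSE,(61,61)))
    n,l,st,ce=cv2.connectedComponentsWithStats(m);k=1+np.argmax(st[1:,4])
    rc=cv2.minAreaRect(np.argwhere(l==k)[:,::-1].astype(np.int32)); print(t,st[k],rc)
    i={"camera_matrix":z["K"],"dist":z["D"],"view":z["V"]}
    f=lambda q:(np.array(q)+.5)/8-.5+[x-25,y-25]
    o,d=ray(i,f(rc[0])); rs.append((o,d))
    C=[]
    for q in cv2.boxPoints(rc):
        o2,d2=ray(i,f(q)); C.append(o2+d2*(.17-o2[2])/d2[2])
    C=np.array(C); e=np.roll(C,-1,0)-C; a=np.arctan2(e[:,1],e[:,0]); print("len",np.linalg.norm(e,axis=1).round(4),"yaw mod 90",((a+np.pi/4)%(np.pi/2)-np.pi/4).round(3),C.mean(0).round(4))
X,res=tri(rs);print(X,res)
goto([X[0],X[1],.32])
E
```

```text
sA [  104   124   195   198 34340] ((204.0619659423828, 222.42919921875), (189.77870178222656, 193.23770141601562), 86.18592071533203)
len [0.0205 0.0206 0.021  0.0206] yaw mod 90 [-0.115 -0.074 -0.114 -0.094] [ 0.4863 -0.2732  0.17  ]
sB [   66   120   205   198 34803] ((168.86390686035156, 219.49334716796875), (190.67665100097656, 193.74337768554688), 84.05313110351562)
len [0.0206 0.0205 0.0211 0.0205] yaw mod 90 [-0.082 -0.107 -0.08  -0.128] [ 0.4865 -0.273   0.17  ]
[ 0.48637709 -0.27312869  0.16919524] [np.float64(9.76557161532012e-05), np.float64(9.765571615317235e-05)]
t 5.53 pos [ 0.5178 -0.3125  0.3194] f [0.46 0.8  0.65] q [-0.63  0.13  1.34 -0.    1.67 -0.44] open 0.093 gf 0.0
tilt mrad [-0.7  0.3] tool y dir -0.1849
travel [ 0.0329 -0.0381 -0.0005]
```

```bash
python3 -m inch '{"travel":[[0.016,-0.019,0],[0.033,-0.038,0],[0.033,-0.038,0.03],[0.033,-0.038,0.06],[0.033,-0.038,0.09],[0.033,-0.038,0.12],[0.033,-0.038,0.13],[0.033,-0.038,0.13]],"spin":[-0.05,-0.085,-0.085,-0.085,-0.085,-0.085,-0.085,-0.085]}'; python3 - <<'E'
from h import *
goto([.4864,-.2731,.148],-.10)
E
```

```text
t: 6.2
tool_pos: [0.4844, -0.2722, 0.1867]
orientation: [-2.327, -2.103, 0.002]
force: [0.2, 0.1, 0.2]
opening: 0.0932
gripper_force: 0.0
t 6.2 pos [ 0.4844 -0.2722  0.1867] f [0.21 0.07 0.24] q [-0.6   0.04  1.67 -0.    1.43 -0.5 ] open 0.0932 gf 0.0
tilt mrad [-4.8  3.1] tool y dir -0.1012
travel [-0.0008  0.0023  0.0386]
spin -0.0012
```

```bash
python3 -m inch '{"travel":[[0,0.001,0.015],[0,0.001,0.03],[0,0.001,0.0385],[0,0.001,0.0385],[0,0.001,0.0385],[0,0.001,0.0385]],"spin":[0,0,0,0,0,0]}'; python3 - <<'E'
from h import *
goto([.4864,-.2731,.148],-.10); goto(None)
E
```

```text
t: 6.7
tool_pos: [0.4884, -0.2741, 0.153]
orientation: [2.329, 2.105, 0.001]
force: [0.3, -0.2, -0.5]
opening: 0.093
gripper_force: 0.0
t 6.7 pos [ 0.4884 -0.2741  0.153 ] f [ 0.3  -0.23 -0.5 ] q [-0.6   0.07  1.7  -0.    1.36 -0.5 ] open 0.093 gf 0.0
tilt mrad [ 1.8 -1.3] tool y dir -0.101
travel [ 0.0008 -0.0021  0.005 ]
spin -0.001
t 6.7 pos [ 0.4884 -0.2741  0.153 ] f [ 0.3  -0.23 -0.5 ] q [-0.6   0.07  1.7  -0.    1.36 -0.5 ] open 0.093 gf 0.0
tilt mrad [ 1.8 -1.3] tool y dir -0.101
```

```bash
python3 -m inch '{"travel":[[0.001,-0.002,0.005],[0.001,-0.002,0.005],[0.001,-0.002,0.005],[0.001,-0.002,0.005],[0.001,-0.002,0.005]],"spin":[0,0,0,0,0]}'; python3 - <<'E'
from h import *
goto([.4864,-.2731,.148],-.10)
E
```

```text
t: 7.12
tool_pos: [0.4859, -0.2724, 0.1463]
orientation: [2.331, 2.106, 0.0]
force: [0.0, 0.2, 0.9]
opening: 0.0931
gripper_force: 0.0
t 7.12 pos [ 0.4859 -0.2724  0.1463] f [0.03 0.2  0.86] q [-0.6   0.07  1.71 -0.    1.35 -0.5 ] open 0.0931 gf 0.0
tilt mrad [ 0.2 -0.1] tool y dir -0.101
travel [-0.0007  0.0006 -0.0017]
spin -0.001
```

```bash
python3 -m inch '{"travel":[[0,0.0005,-0.0015],[0,0.0005,-0.0015],[0,0.0005,-0.0015],[0,0.0005,-0.0015],[0,0.0005,-0.0015],[0,0.0005,-0.0015],[0,0.0005,-0.0015],[0,0.0005,-0.0015],[0,0.0005,-0.0015],[0,0.0005,-0.0015]],"spin":[0,0,0,0,0,0,0,0,0,0]}' 1 30; python3 - <<'E'
from h import *
goto([.4864,-.2731,.148],-.10)
E
```

```text
t: 7.95
tool_pos: [0.4863, -0.2724, 0.1476]
orientation: [-2.331, -2.106, 0.0]
force: [0.6, 0.4, 0.9]
opening: 0.0309
gripper_force: 0.0
t 7.95 pos [ 0.4863 -0.2724  0.1476] f [0.55 0.38 0.87] q [-0.6   0.07  1.71 -0.    1.36 -0.5 ] open 0.0309 gf 0.0
tilt mrad [-0. -0.] tool y dir -0.101
travel [-0.0007  0.0002 -0.0004]
spin -0.001
```

```bash
python3 -m inch '{"travel":[[0,0,0],[0,0,0],[0,0,0],[0,0,0],[0,0,0],[0,0,0]],"spin":[0,0,0,0,0,0]}'; python3 -m inch '{"travel":[[0,0,-0.005],[0,0,-0.02],[0,0,-0.04],[0,0,-0.06],[0,0,-0.08],[0,0,-0.1],[0,0,-0.12],[0,0,-0.13],[0,0,-0.135],[0,0,-0.135]],"spin":[0,0,0,0,0,0,0,0,0,0]}'; python3 - <<'E'
from h import *
goto([.5046,.2255,.29],-.10)
shot("wrist","lift"); shot("side","lifts")
E
```

```text
t: 8.45
tool_pos: [0.4864, -0.2724, 0.1477]
orientation: [2.331, 2.106, 0.0]
force: [0.2, -0.3, -0.0]
opening: 0.0217
gripper_force: 30.0
t: 9.28
tool_pos: [0.4866, -0.2726, 0.2836]
orientation: [2.33, 2.105, 0.001]
force: [0.7, -0.7, -1.9]
opening: 0.0221
gripper_force: 30.0
t 9.28 pos [ 0.4866 -0.2726  0.2836] f [ 0.71 -0.71 -1.9 ] q [-0.6  -0.    1.54 -0.    1.6  -0.5 ] open 0.0221 gf 30.0
tilt mrad [ 1.2 -0.9] tool y dir -0.101
travel [ 0.4974 -0.0323 -0.0068]
spin -0.001
```

View pics/lifts.png

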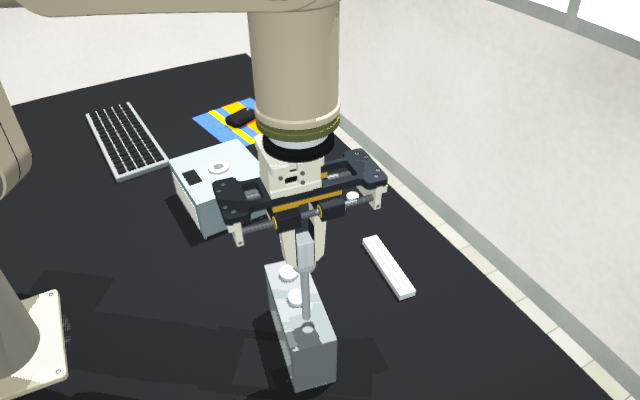

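The stem hangs in the gripper, foot at about (306,318), clear above the rack. Now I carry it over to the bush.

```bash
python3 -m inch '{"travel":[[0,0,-0.015],[0.015,-0.001,-0.02],[0.045,-0.003,-0.02],[0.08,-0.005,-0.02],[0.115,-0.007,-0.02],[0.15,-0.01,-0.02],[0.185,-0.012,-0.02],[0.22,-0.014,-0.02],[0.255,-0.016,-0.02],[0.29,-0.019,-0.02]],"spin":[0,0,0,0,0,0,0,0,0,0]}'; python3 -m inch '{"travel":[[0.035,-0.002,0],[0.07,-0.004,0],[0.1,-0.006,0],[0.13,-0.008,0],[0.155,-0.01,0],[0.175,-0.012,0],[0.187,-0.0125,0],[0.187,-0.0125,0],[0.187,-0.0125,0],[0.187,-0.0125,0]],"spin":[0,0,0,0,0,0,0,0,0,0]}'; python3 - <<'E'
from h import *
goto([.5046,.2255,.29],-.10)
shot("wrist","ob")
i=optics.camera_info("side")
shot("side","obs");shot("scene","obc")
for c in ["side","scene"]:
    z=np.load("pics/ob%s.npz"%("s" if c=="side" else "c"));V=z["V"]
    print(c,cv2.projectPoints(np.array([[.4946,.19,.16],[.5046,.2255,.106]]),cv2.Rodrigues(V[:3,:3])[0],V[:3,3],z["K"],z["D"])[0][:,0])
E
```

```text
t: 10.22
tool_pos: [0.4957, 0.0205, 0.3014]
orientation: [-2.33, -2.106, 0.001]
force: [0.1, 0.3, -1.8]
opening: 0.022
gripper_force: 30.0
t: 11.05
tool_pos: [0.5029, 0.2046, 0.3022]
orientation: [2.331, 2.106, -0.002]
force: [0.2, -1.1, -2.2]
opening: 0.0218
gripper_force: 30.0
t 11.05 pos [0.5029 0.2046 0.3022] f [ 0.23 -1.11 -2.25] q [ 0.29 -0.04  1.55 -0.    1.64  0.39] open 0.0218 gf 30.0
tilt mrad [-0.7 -0.7] tool y dir -0.1014
travel [ 0.021  -0.0004  0.0122]
spin -0.0014
side [[213.7321424  154.3191511 ]
 [216.80536814 165.66101733]]
scene [[428.65505459 181.09460631]
 [437.19615849 204.14374552]]
```

View pics/ob.png

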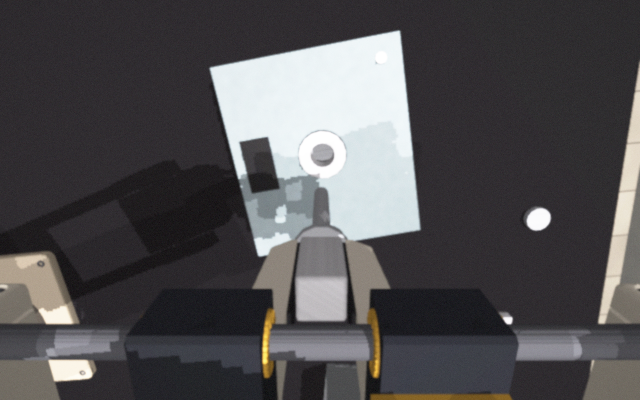

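Bush bore is at (322,154), with the rod's foot end at about (320,190). Next I check the stem's tilt against a projected upright model.

```bash
cat > ov.py <<'E'
from bore import *
import sys
def overlay(tag,tcp,gz=0.1376,x0=None,S=8,box=(280,140,75,70)):
    z=np.load(f"pics/{tag}.npz");V=z["V"]; P=lambda X:cv2.projectPoints(np.array(X,float),cv2.Rodrigues(V[:3,:3])[0],V[:3,3],z["K"],z["D"])[0][:,0]
    a=np.linspace(0,2*np.pi,60); x,y,w,h=box
    im=cv2.resize(z["p"][y:y+h,x:x+w,::-1],None,fx=S,fy=S,interpolation=cv2.INTER_CUBIC)
    f=np.array(tcp)-[0,0,gz]
    for dz,col in ((0,(0,0,255)),(.03,(0,255,0)),(.06,(255,0,0))):
        c=P(np.c_[f[0]+.006*np.cos(a),f[1]+.006*np.sin(a),0*a+f[2]+dz])
        cv2.polylines(im,[((c-[x,y]+.5)*S).astype(np.int32)],True,col,1)
    c=P(np.c_[.5046+.012*np.cos(a),.2255+.012*np.sin(a),0*a+.106]); cv2.polylines(im,[((c-[x,y]+.5)*S).astype(np.int32)],True,(0,200,255),1)
    cv2.imwrite(f"pics/{tag}_ov.png",im)
E
python3 - <<'E'
from ov import *
overlay("ob",[.5029,.2046,.3022])
z=np.load("pics/ob.npz");c,st,e=bore(z,[.5046,.2255,.106]);o,d=ray({"camera_matrix":z["K"],"dist":z["D"],"view":z["V"]},e[0]);print(e,o+d*(.106-o[2])/d[2])
E
```

```text
((322.2647399902344, 154.88327026367188), (22.109790802001953, 22.61802101135254), 104.40364837646484) [0.50514873 0.22552274 0.106     ]
```

View pics/ob_ov.png

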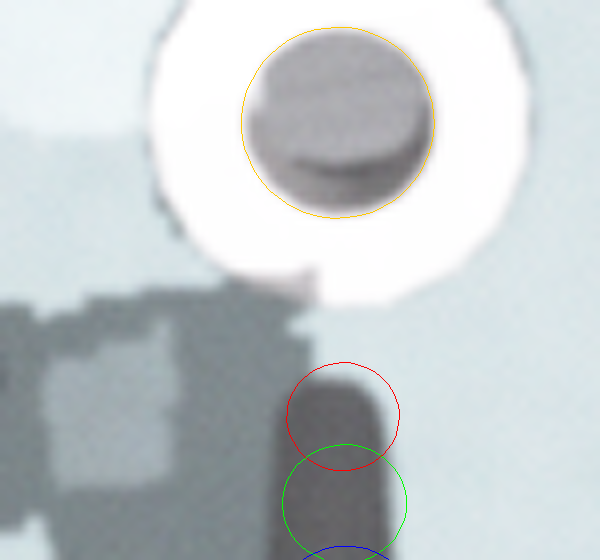

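```bash
python3 - <<'E'
from h import *
z=np.load("pics/ob.npz");d=z["d"];V=z["V"]
for v in (184,188,192,196,200,205,210,215,220): print(v,(d[v,306:338]*1000).astype(int).tolist(), )
# axis points from depth: back-project rod pixels
ys,xs=np.mgrid[184:226,306:338];m=(d[184:226,306:338]<.325)&(d[184:226,306:338]>.1)
n=cv2.undistortPoints(np.c_[xs[m],ys[m]].astype(float)[:,None],z["K"],z["D"])[:,0];D=d[184:226,306:338][m]
W=(np.c_[n*D[:,None],D]-V[:3,3])@V[:3,:3]
T=np.array([.5029,.2046]);yw=-.1014;ty=np.array([np.cos(yw),np.sin(yw)]);tx=np.array([-ty[1],ty[0]])
for lo in np.arange(.16,.27,.01):
    k=(W[:,2]>=lo)&(W[:,2]<lo+.01)
    if k.sum()>5:
        a=(W[k,:2]-T)@ty;b=(W[k,:2]-T)@tx
        print(round(lo,3),k.sum(),"toolY range",np.percentile(a,[3,50,97]).round(4),"toolX max",np.percentile(b,[3,50,97]).round(4))
E
```

```text
184 [362, 362, 362, 363, 363, 362, 362, 362, 363, 361, 364, 362, 362, 363, 363, 362, 363, 364, 362, 362, 364, 363, 363, 362, 362, 362, 364, 363, 364, 363, 364, 364]
188 [363, 364, 364, 365, 365, 364, 364, 365, 364, 364, 363, 293, 294, 292, 291, 290, 292, 293, 293, 363, 365, 364, 365, 363, 366, 0, 364, 364, 364, 364, 365, 363]
192 [365, 364, 366, 365, 366, 364, 365, 365, 295, 288, 285, 282, 281, 280, 280, 280, 279, 283, 283, 284, 288, 294, 365, 365, 365, 364, 366, 365, 365, 366, 366, 365]
196 [365, 367, 366, 366, 367, 366, 367, 368, 280, 276, 275, 273, 271, 271, 270, 271, 270, 271, 273, 275, 276, 279, 367, 366, 366, 366, 366, 365, 367, 367, 367, 367]
200 [368, 368, 368, 367, 367, 368, 368, 368, 269, 266, 263, 262, 260, 260, 260, 260, 260, 260, 263, 263, 266, 270, 367, 367, 369, 369, 368, 367, 369, 367, 369, 367]
205 [371, 370, 371, 370, 368, 369, 369, 263, 256, 254, 252, 250, 251, 249, 249, 247, 249, 249, 250, 251, 254, 256, 263, 370, 369, 370, 369, 369, 370, 370, 370, 369]
210 [370, 374, 372, 372, 372, 372, 371, 249, 245, 244, 241, 240, 239, 239, 239, 238, 239, 240, 240, 242, 243, 24
[... 480 characters left out ...]
e [-0.0069 -0.0012  0.0037] toolX max [0.001  0.0039 0.0046]
0.18 51 toolY range [-0.0068 -0.002   0.004 ] toolX max [-0.0009  0.0035  0.0047]
0.19 56 toolY range [-0.0073 -0.0016  0.0037] toolX max [-0.0005  0.0038  0.0049]
0.2 64 toolY range [-0.0071 -0.002   0.004 ] toolX max [0.0002 0.0039 0.0048]
0.21 72 toolY range [-0.007  -0.0012  0.0038] toolX max [0.0008 0.0039 0.0048]
0.22 82 toolY range [-0.0071 -0.0016  0.0042] toolX max [-0.0005  0.0038  0.0048]
0.23 91 toolY range [-0.0071 -0.0012  0.004 ] toolX max [0.0001 0.0039 0.0049]
0.24 72 toolY range [-0.0063 -0.0013  0.0031] toolX max [0.0017 0.0042 0.0047]
0.27 37 toolY range [-0.0066 -0.0018  0.003 ] toolX max [0.0135 0.0143 0.0148]
```

The rod is vertical in the hand. I'll lower it to about 12 mm above the mouth and compare rod to bore at equal depth.

```bash
python3 -m inch '{"travel":[[0.01,0,0],[0.02,0.0005,0],[0.0213,0.0005,0.01],[0.0213,0.0005,0.02],[0.0213,0.0005,0.03],[0.0213,0.0005,0.04],[0.0213,0.0005,0.045],[0.0213,0.0005,0.045],[0.0213,0.0005,0.045],[0.0213,0.0005,0.045]],"spin":[0,0,0,0,0,0,0,0,0,0]}'; python3 - <<'E'
from ov import *
for k in range(4):
    p,d,i=shot("wrist",f"nb{k}"); q,r,s=pose()
    V=np.array(i["view"]);c=-V[:3,:3].T@V[:3,3];print(r.inv().apply(c-q).round(4),q.round(4))
goto([.5048,.2255,.25],-.1)
overlay("nb3",q)
shot("side","nbs");shot("scene","nbc")
o=[]
for c,t in (("side","nbs"),("scene","nbc")):
    z=np.load(f"pics/{t}.npz");V=z["V"]; u=cv2.projectPoints(np.array([[.5046,.2255,.106]]),cv2.Rodrigues(V[:3,:3])[0],V[:3,3],z["K"],z["D"])[0][0,0].round().astype(int);print(c,u)
    o.append(cv2.resize(z["p"][u[1]-40:u[1]+25,u[0]-25:u[0]+25,::-1],(400,520),interpolation=cv2.INTER_CUBIC))
w=cv2.imread("pics/nb3_ov.png")
cv2.imwrite("pics/nb_all.png",np.hstack(o))
E
```

```text
t: 12.03
tool_pos: [0.506, 0.2264, 0.2581]
orientation: [2.331, 2.106, 0.001]
force: [-0.8, -0.2, -1.5]
opening: 0.0219
gripper_force: 30.0
[ 0.0833 -0.0015 -0.1482] [0.5061 0.2265 0.2584]
[ 0.0833 -0.0015 -0.1485] [0.5061 0.2265 0.2585]
[ 0.0833 -0.0015 -0.1486] [0.5061 0.2265 0.2585]
[ 0.0833 -0.0014 -0.1487] [0.506  0.2266 0.2584]
t 12.23 pos [0.506  0.2266 0.2584] f [-0.21 -0.09 -2.81] q [ 0.33 -0.    1.59  0.    1.56  0.43] open 0.0216 gf 30.0
tilt mrad [1.1 0.4] tool y dir -0.1011
travel [-0.0012 -0.0011  0.0083]
spin -0.0011
side [217 166]
scene [437 204]
```

View pics/nb3_ov.png

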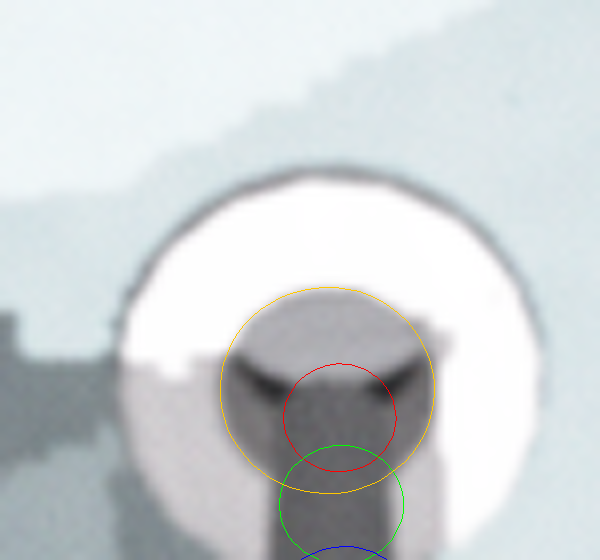

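View pics/nb_all.png

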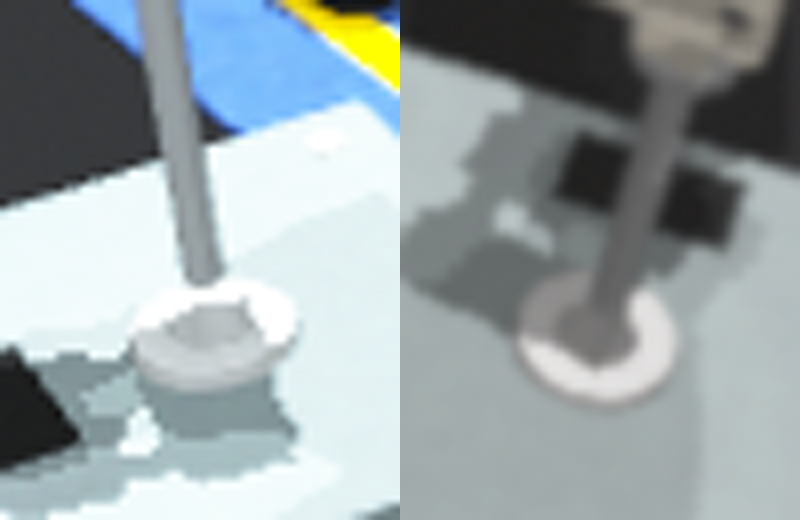

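```bash
python3 - <<'E'
from h import *
yw=-.101;ty=np.array([np.cos(yw),np.sin(yw)]);tx=np.array([-ty[1],ty[0]]);T=np.array([.5046,.2255])
for t in ["nb0","nb3"]:
    z=np.load(f"pics/{t}.npz");d=z["d"];V=z["V"]
    m=(d[170:232,300:345]<.33)&(d[170:232,300:345]>.1);ys,xs=np.mgrid[170:232,300:345]
    n=cv2.undistortPoints(np.c_[xs[m],ys[m]].astype(float)[:,None],z["K"],z["D"])[:,0];D=d[170:232,300:345][m]
    W=(np.c_[n*D[:,None],D]-V[:3,3])@V[:3,:3]
    from scipy.optimize import least_squares
    k=(W[:,2]>.125)&(W[:,2]<.21)
    a=(W[k,:2]-T)@ty;b=(W[k,:2]-T)@tx
    g=lambda q:np.hypot(a-q[0]-q[2]*(W[k,2]-.12),b-q[1]-q[3]*(W[k,2]-.12))-.006
    s=least_squares(g,[0,0,0,0],loss="soft_l1",f_scale=.0005)
    print(t,k.sum(),"axis at foot rel bush: toolY,toolX",s.x[:2].round(4),"slopes",s.x[2:].round(4),"zmin",W[:,2].min().round(4))
    # ring top from depth, plane check
    g8=cv2.cvtColor(z["p"],cv2.COLOR_RGB2GRAY)
    # ring outer edge: depth-based heights .103-.109
    ys,xs=np.mgrid[150:240,285:360];D=d[150:240,285:360].ravel()
    n=cv2.undistortPoints(np.c_[xs.ravel(),ys.ravel()].astype(float)[:,None],z["K"],z["D"])[:,0]
    W=(np.c_[n*D[:,None],D]-V[:3,3])@V[:3,:3];a=(W[:,:2]-T);r=np.hypot(*a.T)
    k=(np.abs(W[:,2]-np.median(W[(r>.015)&(r<.021),2]))<.003)&(r<.03)
    P=W[k];print("ring z",np.median(P[:,2]).round(4),"Y range",np.percentile((P[:,:2]-T)@ty,[1,99]).round(4),"X",np.percentile((P[:,:2]-T)@tx,[1,99]).round(4))
E
```

```text
nb0 544 axis at foot rel bush: toolY,toolX [-0.0001 -0.0003] slopes [-0.0009 -0.0001] zmin 0.089
ring z 0.1054 Y range [-0.0224  0.022 ] X [-0.02    0.0227]
nb3 542 axis at foot rel bush: toolY,toolX [ 0.0001 -0.0001] slopes [-0.0013 -0.    ] zmin 0.087
ring z 0.1054 Y range [-0.0228  0.0222] X [-0.02    0.0227]
```

Rod axis is within 0.3 mm of the bore axis and vertical, so I go straight down.

```bash
python3 -m inch '{"travel":[[0,0,0.005],[0,0,0.01],[0,0,0.015],[0,0,0.02],[0,0,0.025],[0,0,0.03],[0,0,0.03],[0,0,0.03],[0,0,0.03],[0,0,0.03]],"spin":[0,0,0,0,0,0,0,0,0,0]}'; cat > f.py <<'E'
from h import *
import sys
F=[];Q=[];M=[]
for k in range(int(sys.argv[1]) if len(sys.argv)>1 else 6):
    optics.read_camera("wrist"); q,r,s=pose(); F.append(s["force"]);Q.append(q);M.append(s["wrist_torque"])
print("F",np.mean(F,0).round(2),"sd",np.std(F,0).round(2),"pos",np.mean(Q,0).round(4),"M",np.mean(M,0).round(3),"t",s["t"],"tilt",(r.as_matrix()[:2,2]*1e3).round(1), "gf",s["gripper_force"])
E
python3 f.py
```

```text
t: 13.17
tool_pos: [0.5059, 0.2266, 0.2281]
orientation: [2.331, 2.106, 0.001]
force: [0.8, 1.0, -1.6]
opening: 0.0218
gripper_force: 30.0
F [ 0.26  0.1  -2.07] sd [0.52 0.5  0.26] pos [0.5059 0.2265 0.228 ] M [-0.069  0.058  0.009] t 13.4667 tilt [0.2 0.1] gf 29.99952256679535
```

```bash
python3 -m inch '{"travel":[[0,0,0.004],[0,0,0.008],[0,0,0.012],[0,0,0.016],[0,0,0.02],[0,0,0.024],[0,0,0.026],[0,0,0.026],[0,0,0.026]],"spin":[0,0,0,0,0,0,0,0,0]}' >/dev/null; python3 f.py 5
python3 -m inch '{"travel":[[0,0,0.001],[0,0,0.002],[0,0,0.003],[0,0,0.003],[0,0,0.003]],"spin":[0,0,0,0,0]}' >/dev/null; python3 f.py 5
```

```text
F [ 0.29  0.08 -2.09] sd [0.51 0.44 0.17] pos [0.5059 0.2265 0.2019] M [-0.049  0.065 -0.005] t 14.4667 tilt [0.5 0.2] gf 29.99957263469696
F [-0.38 -0.13 -1.79] sd [0.29 0.33 0.33] pos [0.5057 0.2265 0.1986] M [-0.074  0.055  0.003] t 15.1333 tilt [0.1 0. ] gf 29.999601244926453
```

```bash
for k in 1 2 3; do python3 -m inch '{"travel":[[0,0,0.001],[0,0,0.002],[0,0,0.003],[0,0,0.003]],"spin":[0,0,0,0]}' >/dev/null; python3 f.py 4; done
```

```text
F [ 0.28 -0.38 -1.79] sd [0.58 0.57 0.47] pos [0.5056 0.2265 0.1955] M [-0.089  0.07  -0.034] t 15.6667 tilt [-0.  0.] gf 29.99944657087326
F [-0.21  0.35 -1.98] sd [0.48 0.46 0.34] pos [0.5056 0.2265 0.1925] M [-0.072  0.072 -0.017] t 16.2 tilt [0. 0.] gf 29.999454617500305
F [-0.1   0.06 -1.72] sd [0.52 0.38 0.48] pos [0.5057 0.2265 0.1895] M [-0.083  0.054 -0.02 ] t 16.7333 tilt [ 0. -0.] gf 29.999525249004364
```

```bash
for k in 1 2 3; do python3 -m inch '{"travel":[[0,0,0.001],[0,0,0.002],[0,0,0.003],[0,0,0.003]],"spin":[0,0,0,0]}' >/dev/null; python3 f.py 4; done
```

```text
F [ 0.56  0.28 -2.34] sd [0.36 0.46 0.28] pos [0.5056 0.2265 0.1865] M [-0.062  0.07   0.023] t 17.2667 tilt [-0.1 -0. ] gf 29.99953955411911
F [ 0.16  0.23 -2.14] sd [0.36 0.43 0.42] pos [0.5057 0.2265 0.1835] M [-0.059  0.069  0.007] t 17.8 tilt [ 0. -0.] gf 29.99940723180771
F [ 0.3  -0.15 -2.2 ] sd [0.7  0.51 0.24] pos [0.5057 0.2265 0.1806] M [-0.048  0.075 -0.01 ] t 18.3333 tilt [ 0. -0.] gf 29.999469816684723
```

```bash
for k in 1 2; do python3 -m inch '{"travel":[[0,0,0.001],[0,0,0.002],[0,0,0.003],[0,0,0.003]],"spin":[0,0,0,0]}' >/dev/null; python3 f.py 4; done
```

```text
F [-0.09 -0.24 -1.85] sd [0.61 0.83 0.38] pos [0.5056 0.2265 0.1775] M [-0.077  0.056 -0.02 ] t 18.8667 tilt [-0. -0.] gf 29.99942511320114
F [ 0.16  0.05 -2.1 ] sd [0.07 0.6  0.41] pos [0.5056 0.2265 0.1745] M [-0.067  0.056 -0.014] t 19.4 tilt [-0. -0.] gf 29.999514520168304
```

```bash
for k in 1 2; do python3 -m inch '{"travel":[[0,0,0.001],[0,0,0.002],[0,0,0.003],[0,0,0.003]],"spin":[0,0,0,0]}' >/dev/null; python3 f.py 4; done
```

```text
F [ 0.01 -0.01 -2.13] sd [0.33 0.24 0.32] pos [0.5057 0.2265 0.1715] M [-0.04   0.078  0.014] t 19.9333 tilt [ 0. -0.] gf 29.99958425760269
F [-0.01 -0.27 -0.46] sd [0.41 0.36 0.16] pos [0.5058 0.2265 0.1688] M [-0.101  0.189  0.005] t 20.4667 tilt [0.2 0.1] gf 29.999838173389435
```

```bash
python3 -m inch '{"travel":[[0,0,0.001],[0,0,0.002],[0,0,0.002],[0,0,0.002]],"spin":[0,0,0,0]}' >/dev/null; python3 f.py 12
```

```text
F [ 0.06 -0.06  0.44] sd [0.44 0.5  0.32] pos [0.5058 0.2265 0.1667] M [-0.078  0.111  0.002] t 21.4 tilt [0.1 0. ] gf 30.000097453594208
```

```bash
python3 -m inch '{"travel":[[0,0,0.001],[0,0,0.002],[0,0,0.0025],[0,0,0.0025],[0,0,0.0025],[0,0,0.0025],[0,0,0.0025],[0,0,0.0025]],"spin":[0,0,0,0,0,0,0,0]}' >/dev/null; python3 f.py 12; python3 - <<'E'
from h import *
from scipy.optimize import least_squares
yw=-.101;ty=np.array([np.cos(yw),np.sin(yw)]);tx=np.array([-ty[1],ty[0]]);T=np.array([.5046,.2255])
p,dd,i=shot("wrist","fin"); z=np.load("pics/fin.npz");d=z["d"];V=z["V"]
ys,xs=np.mgrid[100:260,260:380];D=d[100:260,260:380].ravel();n=cv2.undistortPoints(np.c_[xs.ravel(),ys.ravel()].astype(float)[:,None],z["K"],z["D"])[:,0]
W=(np.c_[n*D[:,None],D]-V[:3,3])@V[:3,:3];W=W[D>0];L=np.c_[(W[:,:2]-T)@ty,(W[:,:2]-T)@tx]
k=(W[:,2]>.11)&(W[:,2]<.133)&(np.hypot(*L.T)<.011);print(k.sum())
a,b=L[k].T;s=least_squares(lambda q:np.hypot(a-q[0],b-q[1])-.006,[0,0],loss="soft_l1",f_scale=.0005);print("rod Y,X",s.x.round(4))
r=np.hypot(*L.T);k=(abs(W[:,2]-.1054)<.002)&(r<.03)
print("ring Y,X",np.percentile(L[k,0],[1,99]).round(4),np.percentile(L[k,1],[1,99]).round(4))
V2=V;u=cv2.projectPoints(np.array([[.5046,.2255,.106]]),cv2.Rodrigues(V[:3,:3])[0],V[:3,3],z["K"],z["D"])[0][0,0].round().astype(int);print(u)
im=cv2.resize(p[u[1]-35:u[1]+35,u[0]-40:u[0]+40,::-1],None,fx=7,fy=7,interpolation=cv2.INTER_CUBIC);cv2.imwrite("pics/fin_c.png",im)
E
```

```text
F [0.21 0.14 1.45] sd [0.39 0.58 0.57] pos [0.5058 0.2265 0.1642] M [-0.047  0.029 -0.011] t 22.6667 tilt [ 0.1 -0. ] gf 29.99994993209839
10
rod Y,X [-0.0002 -0.0002]
ring Y,X [-0.0227  0.0223] [-0.0073  0.0228]
[321 228]
```

View pics/fin_c.png

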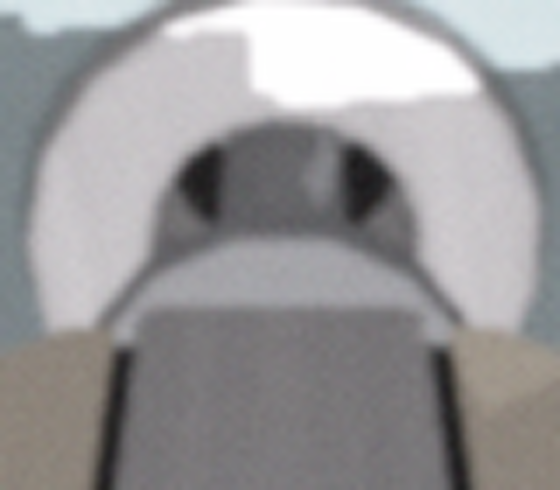

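The rod (218 to 350, centre 284) is centred in the bore (155 to 415, centre 285). The push is about 3.5 N, so I'm handing in.

```bash
python3 -c "
from plant import close_job
print(close_job())"
```

```text
the job is handed in; nothing more can be done
None
```

I handed the job in at about 23 s with the stem still gripped, upright and centred in the guide bore to about 0.3 mm, its foot pressing the sprung seat with about 3.5 N; I saw no sign of wall contact and did not touch the other things.

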